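# Lever open the paint box with the palette knife

### The arm

A 6-joint arm with a two-finger parallel gripper is mounted at the origin on the work surface. World frame = base frame: x ahead of the robot, y to its left, z up, the work surface at z = 0. Lengths are in m, angles in rad, forces in N, time in s.
With the tool pointing down it reaches from about 0.4 to 0.825 m from the base axis. Payload 7 kg.
Tool frame: the origin (TCP) lies on the centre line of the jaws, within the pads' length; the fingertips stand 22 mm ahead of it and the grasp point (between the pads) lies 3 mm ahead of it; z points along the fingers, y is the direction in which the jaws open and shut (so a half turn about z gives the same grasp; the last joint's range is limited). The gripper opens to 88 mm and grips with 3 to 60 N. Pads are 19 mm wide; open, the fingers measure 130 mm over their backs; the gripper's body (78 mm by 193 mm) begins 47 mm behind the grasp point.
Start: joints at [1.51, 0.359, 0.012, 0, -1.224, -0.288], TCP at [0.231, 0.634, 0.249] pointing down, gripper open.
Joint ranges: [-3.07, 3.07], [-1.43, 2.12], [-1.02, 1.25], [-3.03, 1.67], [-3.05, -0], [-3.03, 3.03]. Speed limits (rad/s): [2.39, 2.39, 3.01, 3.14, 3.14, 3.14].

### API

Orientations are given as [roll, pitch, yaw] about the fixed x, y, z axes, in that order (R = Rz(yaw) Ry(pitch) Rx(roll)).
In Python, from station import arm gives the robot as it stands. The module is installed in compiled form; this text tells all that it offers.
- The arm moves only by the tool arm_command, never from a script. Its argument "motion" is a list of rows, each a list of 3 entries, a list of its own where there are three numbers: the shift along the tool's x, y, z in mm, then the turn, a rotation vector about the tool's x, y, z in degrees, then the opening, from 0 (shut) to 1 (fully open). In form: [[[tx, ty, tz], [wx, wy, wz], grip], ...]. A call has 1 to 20 rows; each row shifts and turns the commanded pose from where the row before left it, along the tool's axes as they then stand; what a row does not reach is not made up. A row lasts 1/12 s, in which the tool goes at most 41.7 mm and 7.16 degrees, less where a joint would pass 70% of its speed; a pose out of reach is approached as far as the arm can. A call is refused whole if a number of a shift passes 41.7 or a number of a turn 7.16, either way. A call with a gripper value outside its range is refused whole. The fingers move at their own pace and stop on an object; "newtons" is the grip in N (left out, the last holds). Time passes only in rows, so rows that do not move let the fingers close. It gives the time, the measured TCP pose, the force and the opening at its end, in the units of the state.
- arm.get_state(): the state, without advancing time (a new reading comes with each control period).
- arm.grab_frame(name): name is "scene" or "top" or "wrist"; returns the picture (384x512x3 uint8, red, green, blue); there is no depth.
- arm.camera_info(name): a dict with "fov_y" (degrees; the focal length in pixels is half the picture's height over the tangent of half this angle, whatever the lens; pixels are square), "cx", "cy" (the principal point, pixels), "k1" (the pictures are not rectified: a ray, as slopes to the right and down, at radius r is drawn at 1 + k1 r^2 times it, then the intrinsics apply), "view" (4x4, takes a point from world to camera coordinates); the wrist camera has in their place "tool_from_camera" (4x4, takes a point from camera to tool coordinates, whose origin is the TCP and whose axes are the flange's). Camera axes: x right, y down, z forward; pixel columns grow to the right and rows downward; lengths in m; the calibration is good to about 2 mm. A picture is of the moment at which its call begins: read the wrist's pose just before it. camera_info takes no time and is no camera call.
- arm.job_done(): hands the job in, once; it reports no verdict.
The state is a dict: "t": time; "q": joint angles; "qd": joint speeds; "joint_efforts": joint torques, N m; "eef_pos": TCP position; "ee_rot": TCP orientation; "force": force on the tool from outside, world axes, zero at the start; "moment": the same for the moment, N m; "width": finger opening in m.
Only numpy, scipy, OpenCV 4.12 (cv2) and the standard library are available. Lean on these libraries where they do the work, as an engineer would, in place of code of your own. Each camera call takes 0.05 s, during which the arm holds its last target. There are 200 camera calls.

### The job

Take the palette knife from the blue tile, slip its blade into the slot under the front lip of the closed paint box and lever the lid up with it, not with the fingers. Swing the lid gently on until it leans back past upright and stays there, then lay the knife gently back down on the tile, without dropping it. Leave the bottles, bowl and vase undisturbed.

Things in the scene. Friction and masses are not known exactly. Their poses are not given: they have to be found in the camera images.
- paint_box: Wooden paint box, fixed to the table: 110 mm deep (local x, walls from -55 to +55), 170 wide (local y), walls 52 high, colour pans inside (tops 26 high). Origin: centre of its underside; front faces local -x (roughly to the robot's right), z up. The flat lilac lid with orange flowers covers it (underside at z = 54 mm) and overhangs the front wall by 12 mm as a lip (x -67 to -55).
- slot (a point): Middle of the slot's mouth at the box front: local (-67, 0, 50) mm of the box, axes as the box. The slot runs along the whole 170 mm width between a dark wooden ledge (top at z = 46 mm) and the lid's lip (underside 54): 8 mm high, 12 mm deep to the front wall. The blade enters level, along local +x.
- box_hinge (a point): Middle of the lid's hinge line, fixed on the box: local x = +55, y = 0, z = 54 mm of the paint box, at the underside of the lid's rear edge. The hinge line runs along the box's local y. Axes as the paint box.
- lid_lip (a point): Lower front edge of the lid, middle of its width, moving with the lid; 122 mm from the hinge. The lid is a flat plate 8 mm thick, 122 by 170 mm, 120 g; its axes are those of the box when shut.
- lid (a joint): Lid angle in rad: 0 shut, grows as the front lip rises and swings back over the box; 1.57 upright, stop at 1.85 (leaning back). No latch or spring; a stiff hinge (about 0.1 N m friction) holds the lid wherever it is left, so about 1.5 N up at the lip opens it.
- tile: Glazed blue tile lying fixed on the table, 240 (local x) by 140 (local y) by 6 mm thick. Origin: centre of its underside, z up.
- knife: Palette knife, 195 mm long, 80 g, lying on the tile. Local x points along it to the blade tip, z up. Origin: on the handle's underside at the best place to grip, near the centre of mass. Red handle 18 mm wide (y), 20 mm high (z), from x = -75 to +35 mm; straight steel blade 20 mm wide, 2 mm thick, from x = +35 to +120 mm at height z = 9 to 11 mm above the handle's underside.
- knife_tip (a point): Tip of the knife's blade, at local (120, 0, 10) mm of the knife; axes as the knife.
- bottle_red: Bystander: red paint bottle with black cap, 38 mm across, 95 high. Origin: centre of its underside.
- bottle_blue: Bystander: blue paint bottle with black cap, 38 mm across, 95 high. Origin: centre of its underside.
- bowl: Bystander: white plastic bowl, 100 mm across, 45 high. Origin: centre of its underside.
- vase: Bystander: cream painted cylindrical vase with red berries, 70 mm across, 170 high. Origin: centre of its underside.
Things that resemble listed ones, but are neither listed nor needed, are in the scene too. There is more than one size of the paint_box; the one meant has the size given above.

How it is judged:
By the outcome, as a careful person would: the job done as asked, in the order asked, and still so for the second after the job is handed in, with the robot touching nothing.
It also fails if it takes over 58 s, if anything falls off the work surface, if the arm or the gripper's body presses on something with over 40 N, if the wrist force passes 120 N, or if a joint passes its speed limit or range.

## Working session

There is one attempt and no reset: what is moved stays moved. The work goes in short steps, Python scripts to look and compute and a tool call to move; the robot and the scene stay as the last step left them, time stands still between calls to the robot, and variables do not carry over. Pictures are saved under pics/ and viewed, on a budget of 10 in all, crops included, one or two more only if the job needs it, and the job is handed in when it is done.

Besides the shell and the picture viewer there is one more tool, called after "Emit:" by a JSON object that holds its "method" and its "body", one argument or row to a line. arm_command: Moves the arm, as the interface text tells. Its arguments: {"type":"object","properties":{"motion":{"type":"array","items":{"type":"array"}},"newtons":{"type":"number"}},"required":["motion"]}

```bash
mkdir -p pics
cat > h.py <<'E'
import numpy as np, cv2
from station import arm
from scipy.spatial.transform import Rotation as R
def K(i):
    f=192/np.tan(np.radians(i['fov_y'])/2); return f
def grab(n,fn):
    s=arm.get_state(); im=arm.grab_frame(n); np.savez('pics/'+fn+'.npz',im=im,p=s['eef_pos'],r=s['ee_rot'])
    cv2.imwrite('pics/'+fn+'.png',im[:,:,::-1]); return im
def Tcw(n,p=None,r=None):
    i=arm.camera_info(n)
    if n!='wrist': return np.linalg.inv(np.array(i['view']))
    T=np.eye(4);T[:3,:3]=R.from_euler('xyz',r).as_matrix();T[:3,3]=p
    return T@np.array(i['tool_from_camera'])
def ray(n,uv,T):
    i=arm.camera_info(n);f=K(i)
    d=(np.array(uv,float)-[i['cx'],i['cy']])/f; u=d.copy()
    for _ in range(30): u=d/(1+i['k1']*(u@u))
    v=T[:3,:3]@[u[0],u[1],1]; return T[:3,3],v/np.linalg.norm(v)
def onz(n,uv,z,T):
    o,v=ray(n,uv,T); return o+v*(z-o[2])/v[2]
def tri(rs):
    A=sum(np.eye(3)-np.outer(v,v) for o,v in rs);b=sum((np.eye(3)-np.outer(v,v))@o for o,v in rs)
    p=np.linalg.solve(A,b); return p,[np.linalg.norm(np.cross(p-o,v))*1e3 for o,v in rs]
def proj(n,P,T):
    i=arm.camera_info(n);c=np.linalg.inv(T)@np.r_[P,1];u=c[:2]/c[2]
    return u*(1+i['k1']*(u@u))*K(i)+[i['cx'],i['cy']]
E
python3 - <<'E'
from h import *
np.set_printoptions(precision=4,suppress=True)
a=grab('scene','s0');b=grab('top','t0');c=grab('wrist','w0')
for n in('scene','top','wrist'):
    i=arm.camera_info(n);print(n,i['fov_y'],i['cx'],i['cy'],i['k1'])
    if n!='wrist':print(Tcw(n))
    else: print(np.array(i['tool_from_camera']))
print(arm.get_state())
cv2.imwrite('pics/st0.png',np.hstack([cv2.resize(x[:,:,::-1],(400,300)) for x in(a,c)]))
E
```

```text
scene 55.20210636750655 255.63903915888542 188.37359235205332 -0.07014862940803725
[[-0.0723  0.8206 -0.5669  1.0919]
 [ 0.9973  0.0537 -0.0494  0.091 ]
 [-0.0101 -0.5689 -0.8223  0.9075]
 [ 0.      0.      0.      1.    ]]
top 57.117976035650024 256.9405897023435 194.16844139102423 0.03515840138366511
[[-0.0147 -0.9723  0.2332  0.3087]
 [-0.9999  0.0151 -0.0004  0.0373]
 [-0.0032 -0.2332 -0.9724  0.9533]
 [ 0.      0.      0.      1.    ]]
wrist 63.165061680892585 260.8804211775846 196.960918446042 -0.06757653357493824
[[-0.0001 -0.9685 -0.2488  0.0668]
 [ 1.     -0.0001  0.0001 -0.0003]
 [-0.0001 -0.2488  0.9685 -0.1361]
 [ 0.      0.      0.      1.    ]]
{'t': 0.15, 'q': array([ 1.5101,  0.3592,  0.0113, -0.0002, -1.2241, -0.2881]), 'qd': array([-0.001 , -0.0009,  0.0007,  0.0016,  0.0001, -0.0003]), 'joint_efforts': array([ -0.0011, -58.3278,  29.329 ,   7.0012,   0.0088,  -0.0001]), 'eef_pos': array([0.2306, 0.634 , 0.2478]), 'ee_rot': array([ 3.1403, -0.0001, -0.3489]), 'force': array([0.8632, 0.2345, 0.4677]), 'moment': array([ 0.0204, -0.0056,  0.0109]), 'width': 0.08752148117711835}
```

View pics/t0.png

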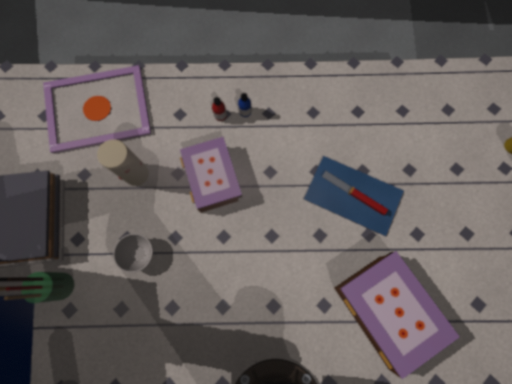

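View pics/s0.png

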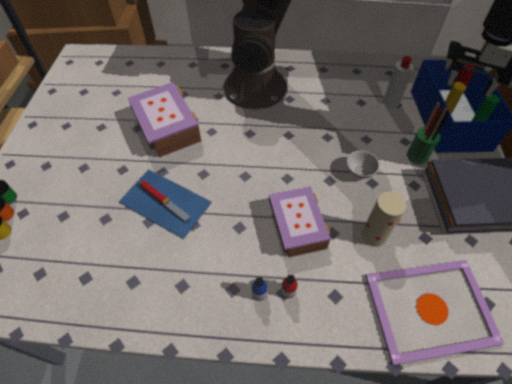

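```bash
cat > m.py <<'E'
from h import *
np.set_printoptions(precision=4,suppress=True)
def lidmask(im):
    h=cv2.cvtColor(im,cv2.COLOR_RGB2HSV);H,S,V=cv2.split(h)
    return ((H>125)&(H<160)&(S>50)&(V>60)).astype(np.uint8)
def bluemask(im):
    H,S,V=cv2.split(cv2.cvtColor(im,cv2.COLOR_RGB2HSV)); return ((H>98)&(H<120)&(S>110)&(V>40)).astype(np.uint8)
def redmask(im):
    H,S,V=cv2.split(cv2.cvtColor(im,cv2.COLOR_RGB2HSV)); return (((H<6)|(H>172))&(S>140)&(V>70)).astype(np.uint8)
def quads(m,amin):
    out=[]
    for c in cv2.findContours(m,cv2.RETR_EXTERNAL,cv2.CHAIN_APPROX_NONE)[0]:
        if cv2.contourArea(c)>amin:
            c=cv2.convexHull(c);q=cv2.approxPolyN(c,4,ensure_convex=True) 
            out.append((cv2.contourArea(c),q.reshape(-1,2)))
    return out
E
python3 - <<'E'
from m import *
for n in('top','scene'):
    im=np.load(f'pics/{n[0]}0.npz')['im'];T=Tcw(n)
    for nm,m,a,z in(('lid',lidmask(im),300,.062),('blue',bluemask(im),1500,.006),('red',redmask(im),60,.016)):
        for A,q in quads(m,a):
            P=np.array([onz(n,p,z,T) for p in q]); print(n,nm,A,q.tolist(),'\n',P[:,:2].round(3).tolist(),'sides',np.linalg.norm(P-np.roll(P,-1,0),axis=1).round(3))
t=np.load('pics/t0.npz')['im'][120:230,160:420];s=np.load('pics/s0.npz')['im'][150:270,100:360]
cv2.imwrite('pics/c1.png',np.vstack([cv2.resize(x[:,:,::-1],(640,int(640*x.shape[0]/x.shape[1])),interpolation=cv2.INTER_CUBIC) for x in(t,s)]))
E
```

```text
top lid 7519.0 [[460, 336], [401, 379], [340, 288], [395, 250]] 
 [[0.175, -0.431], [0.085, -0.284], [0.285, -0.161], [0.374, -0.304]] sides [0.172 0.235 0.168 0.236]
top lid 2720.0 [[241, 195], [197, 208], [180, 150], [223, 137]] 
 [[0.521, 0.078], [0.488, 0.192], [0.647, 0.241], [0.683, 0.126]] sides [0.118 0.166 0.12  0.169]
top lid 6898.5 [[150, 133], [51, 152], [41, 83], [139, 64]] 
 [[0.697, 0.323], [0.646, 0.58], [0.848, 0.63], [0.906, 0.365]] sides [0.262 0.209 0.271 0.213]
top blue 3910.5 [[402, 190], [385, 235], [302, 196], [325, 156]] 
 [[0.542, -0.362], [0.418, -0.303], [0.529, -0.087], [0.644, -0.157]] sides [0.136 0.243 0.135 0.229]
top red 250.0 [[388, 209], [384, 214], [350, 194], [354, 188]] 
 [[0.487, -0.315], [0.474, -0.303], [0.53, -0.216], [0.547, -0.229]] sides [0.018 0.103 0.021 0.105]
scene lid 9876.0 [[503, 345], [392, 365], [365, 275], [470, 259]] 
 [[0.897, 0.622], [0.948, 0.364], [0.746, 0.323], [0.689, 0.594]] sides [0.263 0.206 0.277 0.209]
scene lid 2544.0 [[332, 239], [284, 250], [268, 195], [310, 187]] 
 [[0.653, 0.247], [0.692, 0.125], [0.529, 0.076]
[... 180 characters left out ...]
6]] sides [0.171 0.237 0.167 0.241]
scene blue 3039.5 [[210, 202], [184, 238], [119, 202], [149, 170]] 
 [[0.527, -0.093], [0.649, -0.147], [0.546, -0.362], [0.423, -0.301]] sides [0.133 0.238 0.138 0.233]
scene blue 3182.5 [[537, 151], [434, 151], [447, 114], [496, 89]] 
 [[0.257, 0.965], [0.285, 0.605], [0.107, 0.69], [-0.049, 0.918]] sides [0.36  0.197 0.277 0.31 ]
scene red 74.0 [[297, 286], [289, 294], [285, 286], [295, 279]] 
 [[0.767, 0.162], [0.789, 0.143], [0.769, 0.132], [0.749, 0.157]] sides [0.029 0.022 0.032 0.019]
scene red 155.5 [[166, 197], [161, 201], [141, 186], [141, 179]] 
 [[0.525, -0.222], [0.54, -0.234], [0.491, -0.306], [0.466, -0.313]] sides [0.019 0.087 0.026 0.108]
```

View pics/c1.png

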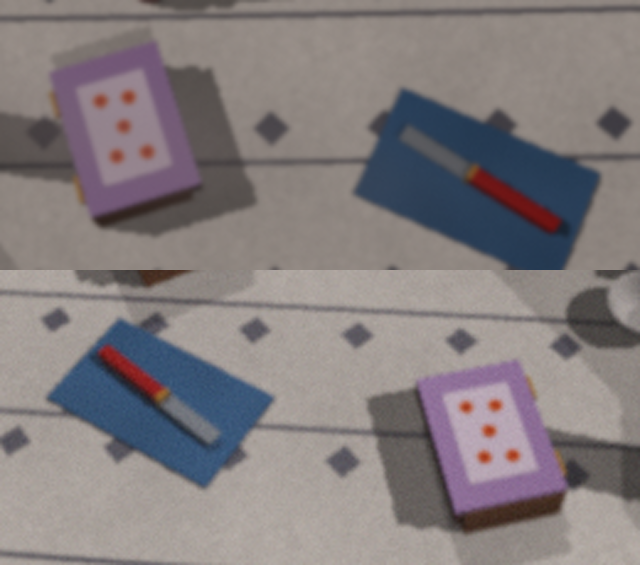

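Two lilac lids are in view, at top (210,173) and top (400,313). The one at (210,173) measures about 120 x 168 mm, which fits the 122 x 170 given. The other is about 170 x 240 mm. The crop shows its hinges on the left (+y) side, so its front faces the robot's right. I'm moving towards it and will look with the wrist camera on the way.

Emit:
{"method": "arm_command", "body": {
  "motion": [
    [[20, 1, 0], [0, 0, 1.8], 1],
    [[40, 3, 0], [0, 0, 3.6], 1],
    [[40, 3, 0], [0, 0, 3.6], 1],
    [[40, 3, 0], [0, 0, 3.6], 1],
    [[40, 3, 0], [0, 0, 3.6], 1],
    [[40, 3, 0], [0, 0, 3.6], 1],
    [[40, 3, 0], [0, 0, 3.6], 1],
    [[40, 3, 0], [0, 0, 3.6], 1],
    [[40, 3, 0], [0, 0, 3.6], 1],
    [[40, 3, 0], [0, 0, 3.6], 1],
    [[40, 3, 0], [0, 0, 3.6], 1],
    [[40, 3, 0], [0, 0, 3.6], 1],
    [[40, 3, 0], [0, 0, 3.6], 1],
    [[40, 3, 0], [0, 0, 3.6], 1],
    [[40, 3, 0], [0, 0, 3.6], 1],
    [[40, 3, 0], [0, 0, 3.6], 1],
    [[20, 1, 0], [0, 0, 1.8], 1],
    [[0, 0, 0], [0, 0, 0], 1],
    [[0, 0, 0], [0, 0, 0], 1]
  ]
}}

```text
t: 1.73
eef_pos: [0.6159, 0.1531, 0.2484]
ee_rot: [3.141, 0.0, -1.356]
force: [0.1, 0.5, 0.7]
width: 0.0879
```

Run:
```python
from m import *
im=grab('wrist','w1');d=np.load('pics/w1.npz');Tw=Tcw('wrist',d['p'],d['r'])
for A,q in quads(lidmask(im),2000):
    P=np.array([onz('wrist',p,.062,Tw) for p in q]);print(A,q.tolist(),P[:,:2].round(4).tolist(),np.linalg.norm(P-np.roll(P,-1,0),axis=1).round(4))
Q=q
Tt,Ts=Tcw('top'),Tcw('scene')
top=[[241,195],[197,208],[180,150],[223,137]];sc=[[310,187],[268,195],[284,250],[332,239]]
sc=[[268,195],[310,187],[332,239],[284,250]]
for a,b in zip(top,sc):
    g=onz('top',a,.062,Tt); w=min(Q.tolist(),key=lambda p:np.linalg.norm(onz('wrist',p,.062,Tw)-g))
    print('lid t+s',*tri([ray('top',a,Tt),ray('scene',b,Ts)]),'all',*tri([ray('top',a,Tt),ray('scene',b,Ts),ray('wrist',w,Tw)]))
for a,b in (([402,190],[119,202]),([385,235],[149,170]),([302,196],[210,202]),([325,156],[184,238])):
    pass
for a,b in (([402,190],[119,202]),([385,235],[149,170]),([302,196],[210,202]),([325,156],[184,238])):
    ps=[[119,202],[149,170],[210,202],[184,238]]
    best=min(ps,key=lambda p:np.linalg.norm(onz('scene',p,.006,Ts)-onz('top',a,.006,Tt)))
    print('tile',*tri([ray('top',a,Tt),ray('scene',best,Ts)]))
def cen(n):
    m=redmask(np.load(f'pics/{n[0]}0.npz')['im']);
    c=max([c for c in cv2.findContours(m,0,2)[0] if cv2.contourArea(c)>60 and (n=='top' or cv2.boundingRect(c)[0]<200)],key=cv2.contourArea)
    M=cv2.moments(c);return [M['m10']/M['m00'],M['m01']/M['m00']]
print('handle',*tri([ray('top',cen('top'),Tt),ray('scene',cen('scene'),Ts)]))
```

```text
17056.5 [[365, 248], [214, 248], [201, 143], [365, 130]] [[0.4858, 0.2021], [0.6513, 0.2378], [0.6848, 0.1264], [0.5238, 0.0776]] [0.1694 0.1163 0.1682 0.1302]
lid t+s [0.5231 0.0773 0.0533] [np.float64(1.521795832500781), np.float64(1.5217958325007617)] all [0.5225 0.0773 0.0539] [np.float64(1.5236147017691155), np.float64(1.8093615100321552), np.float64(1.2233747154167263)]
lid t+s [0.4896 0.1929 0.0553] [np.float64(0.016657883648167136), np.float64(0.01665788364816581)] all [0.4892 0.1952 0.0614] [np.float64(3.418104332678097), np.float64(4.755025142382925), np.float64(7.175014184717689)]
lid t+s [0.65   0.2454 0.0546] [np.float64(2.662744199359366), np.float64(2.662744199359351)] all [0.6507 0.2445 0.0531] [np.float64(1.4811616864369022), np.float64(4.013756144759928), np.float64(2.6795158721053354)]
lid t+s [0.6871 0.1263 0.0516] [np.float64(1.0022831439652466), np.float64(1.0022831439652689)] all [0.6869 0.1268 0.0516] [np.float64(0.5900961187950855), np.float64(1.4430497434202925), np.float64(0.9097622418978691)]
tile [ 0.5427 -0.3643  0.0013] [np.float64(0.25470668913732164), np.float64(0.2547066891371682)]
tile [ 0.4189 -0.3039  0.0013] [np.float64(1.1235716248052938), np.float64(1.123571624805297)]
tile [ 0.5287 -0.0895  0.008 ] [np.float64(2.6244516124874764), np.float64(2.624451612487481)]
tile [ 0.6454 -0.1538 -0.    ] [np.float64(4.545463408028387), np.float64(4.545463408028385)]
handle [ 0.5083 -0.2652  0.0194] [np.float64(0.3742286743470427), np.float64(0.37422867434699686)]
```

View pics/w1.png

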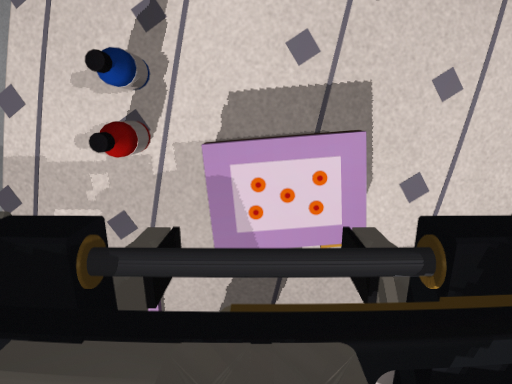

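The box is confirmed: its front corners are at wrist (201,143) and (365,130), the edge is 168 mm, and the yaw is about 1.865. The bottles are beyond the far left corner. Next is a wrist look at the knife.

Emit:
{"method": "arm_command", "body": {
  "motion": [
    [[20, 0, 0], [0, 0, 2.3], 1],
    [[37, 0, 0], [0, 0, 4.6], 1],
    [[37, 0, 0], [0, 0, 4.6], 1],
    [[37, 0, 0], [0, 0, 4.6], 1],
    [[37, 0, 0], [0, 0, 4.6], 1],
    [[37, 0, 0], [0, 0, 4.6], 1],
    [[37, 0, 0], [0, 0, 4.6], 1],
    [[37, 0, 0], [0, 0, 4.6], 1],
    [[37, 0, 0], [0, 0, 4.6], 1],
    [[37, 0, 0], [0, 0, 4.6], 1],
    [[17, 0, 0], [0, 0, 2.3], 1],
    [[0, 0, 0], [0, 0, 0], 1],
    [[0, 0, 0], [0, 0, 0], 1]
  ]
}}

```text
t: 2.87
eef_pos: [0.5643, -0.2018, 0.2487]
ee_rot: [-3.141, 0.0, -2.157]
force: [0.6, 0.4, -0.2]
width: 0.0875
```

Run:
```python
from m import *
im=grab('wrist','w2');d=np.load('pics/w2.npz');Tw=Tcw('wrist',d['p'],d['r']);print(d['p'],d['r'])
for nm,m,z in(('blue',bluemask(im),.006),('red',redmask(im),.016)):
    for A,q in quads(m,400):
        P=np.array([onz('wrist',p,z,Tw) for p in q]);print(nm,A,q.tolist(),P[:,:2].round(4).tolist(),np.linalg.norm(P-np.roll(P,-1,0),axis=1).round(4))
```

```text
[ 0.5643 -0.2018  0.2487] [-3.1414  0.0002 -2.1566]
blue 23165.0 [[337, 225], [230, 239], [198, 42], [321, 25]] [[0.5206, -0.0908], [0.6463, -0.1512], [0.5409, -0.3661], [0.4156, -0.3045]] [0.1395 0.2394 0.1396 0.2382]
red 1481.0 [[282, 53], [279, 148], [263, 148], [266, 53]] [[0.47, -0.3021], [0.5297, -0.2159], [0.5453, -0.2262], [0.4847, -0.3118]] [0.1049 0.0188 0.1049 0.0177]
```

View pics/w2.png

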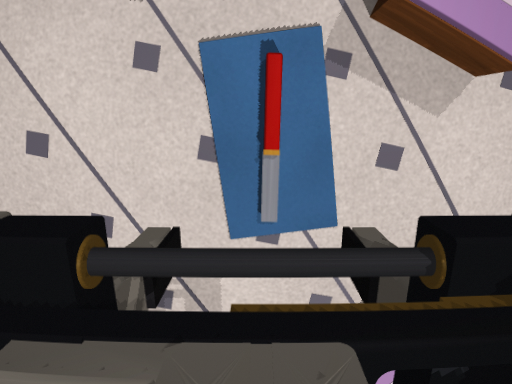

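Run:
```python
from m import *
d=np.load('pics/w2.npz');Tw=Tcw('wrist',d['p'],d['r'])
im=d['im'];H,S,V=cv2.split(cv2.cvtColor(im,cv2.COLOR_RGB2HSV))
m=((S<70)&(V>90)).astype(np.uint8);m[:, :250]=0;m[:,290:]=0;m[:155]=0;m[228:]=0
c=max(cv2.findContours(m,0,2)[0],key=cv2.contourArea);print('blade',cv2.boundingRect(c),cv2.minAreaRect(c))
r=cv2.boundingRect(c);row=r[1]+r[3];xs=c[c[:,0,1]>row-12][:,0,0];u=(xs.min()+xs.max())/2
tip=onz('wrist',[u,row],.016,Tw);print('tip',u,row,tip)
for z in(.022,.026):
  b=onz('wrist',[274,53],z,Tw);f=onz('wrist',[271,148.5],z,Tw);v=(tip-b)[:2];print(z,'butt',b,'front',f,np.degrees(np.arctan2(v[1],v[0])),np.linalg.norm(v))
  print('dir handle',np.degrees(np.arctan2(*(f-b)[1::-1])))
v/=np.linalg.norm(v);print('origin',tip[:2]-.12*v, b[:2]+.075*v)
print('tri front',*tri([ray('wrist',[271,148.5],Tw),ray('top',[352,191],Tcw('top')),ray('scene',[163.5,199],Tcw('scene'))]))
```

```text
blade (261, 155, 19, 67) ((269.3094787597656, 187.9542236328125), (16.833709716796875, 66.60460662841797), 2.2025978565216064)
tip 268.5 222 [ 0.5901 -0.1461  0.016 ]
0.022 butt [ 0.4782 -0.3061  0.022 ] front [ 0.5377 -0.2211  0.022 ] 55.02866090670518 0.19533173097723786
dir handle 55.0108742858897
0.026 butt [ 0.4787 -0.3056  0.026 ] front [ 0.5376 -0.2215  0.026 ] 55.068644093380456 0.1945782450492497
dir handle 55.010874285889685
origin [ 0.5214 -0.2445] [ 0.5217 -0.2441]
tri front [ 0.5374 -0.2222  0.0241] [np.float64(0.8954821761450332), np.float64(2.0211748276385224), np.float64(2.711647747640102)]
```

Emit:
{"method": "arm_command", "body": {
  "motion": [
    [[20, 4, 15], [0, 0, 1.4], 1],
    [[25, 4, 25], [0, 0, 0], 1],
    [[14, 3, 35], [0, 0, 0], 1],
    [[0, 0, 40], [0, 0, 0], 1],
    [[0, 0, 40], [0, 0, 0], 1],
    [[0, 0, 30], [0, 0, 0], 1],
    [[0, 0, 16], [0, 0, 0], 1],
    [[0, 0, 10], [0, 0, 0], 1],
    [[0, 0, 5], [0, 0, 0], 1],
    [[0, 0, 2], [0, 0, 0], 1],
    [[0, 0, 0], [0, 0, 0], 1],
    [[0, 0, 0], [0, 0, 0], 1]
  ]
}}

```text
t: 3.92
eef_pos: [0.5229, -0.2442, 0.0318]
ee_rot: [-3.14, 0.001, -2.181]
force: [-0.2, -0.2, 0.3]
width: 0.0875
```

Emit:
{"method": "arm_command", "body": {
  "motion": [
    [[1, 1, 1.5], [0, 0, 0], 1],
    [[0, 0, 0], [0, 0, 0], 0.5],
    [[0, 0, 0], [0, 0, 0], 0.3],
    [[0, 0, 0], [0, 0, 0], 0.15],
    [[0, 0, 0], [0, 0, 0], 0],
    [[0, 0, 0], [0, 0, 0], 0],
    [[0, 0, 0], [0, 0, 0], 0],
    [[0, 0, 0], [0, 0, 0], 0]
  ],
  "newtons": 55
}}

```text
t: 4.58
eef_pos: [0.5204, -0.2446, 0.029]
ee_rot: [3.142, -0.0, -2.181]
force: [-0.6, -0.2, 0.1]
width: 0.0465
```

Emit:
{"method": "arm_command", "body": {
  "motion": [
    [[0, 0, 0], [0, 0, 0], 0],
    [[0, 0, 0], [0, 0, 0], 0],
    [[0, 0, 0], [0, 0, 0], 0],
    [[0, 0, 0], [0, 0, 0], 0],
    [[0, 0, 0], [0, 0, 0], 0]
  ],
  "newtons": 55
}}

```text
t: 5.0
eef_pos: [0.5204, -0.2446, 0.0291]
ee_rot: [-3.142, -0.0, -2.181]
force: [0.4, -0.3, -0.6]
width: 0.0173
```

Emit:
{"method": "arm_command", "body": {
  "motion": [
    [[0, 0, -5], [0, 0, 0], 0],
    [[0, 0, -15], [0, 0, 0], 0],
    [[0, 0, -25], [0, 0, 0], 0],
    [[0, 0, -25], [0, 0, 0], 0],
    [[-11.6, -4.8, 0], [0, 0, -2.6], 0],
    [[-23.2, -9.6, 0], [0, 0, -5.2], 0],
    [[-23.2, -9.6, 0], [0, 0, -5.2], 0],
    [[-23.2, -9.6, 0], [0, 0, -5.2], 0],
    [[-23.2, -9.6, 0], [0, 0, -5.2], 0],
    [[-23.2, -9.6, 0], [0, 0, -5.2], 0],
    [[-23.2, -9.6, 0], [0, 0, -5.2], 0],
    [[-23.2, -9.6, 0], [0, 0, -5.2], 0],
    [[-23.2, -9.6, 0], [0, 0, -5.2], 0],
    [[-23.2, -9.6, 0], [0, 0, -5.2], 0],
    [[-11.6, -4.8, 0], [0, 0, -2.6], 0],
    [[0, 0, 0], [0, 0, 0], 0],
    [[0, 0, 0], [0, 0, 0], 0]
  ]
}}

```text
t: 6.42
eef_pos: [0.6558, -0.0425, 0.0991]
ee_rot: [3.141, 0.0, -1.273]
force: [-0.7, 0.4, -0.7]
width: 0.0178
```

Run:
```python
from m import *
s=arm.get_state();print(s['t'],s['eef_pos'],s['ee_rot'],s['width'],s['force'])
a=grab('scene','s1');b=grab('top','t1')
rm=R.from_euler('xyz',s['ee_rot']).as_matrix()
P=s['eef_pos']+rm@[-.121,0,.013];print('tip pred',P)
for n in('scene','top'):print(n,proj(n,P,Tcw(n)))
u,v=proj('scene',P,Tcw('scene')).astype(int);u2,v2=proj('top',P,Tcw('top')).astype(int)
o=[cv2.resize(i[y-50:y+50,x-60:x+60,::-1],(480,400),interpolation=cv2.INTER_CUBIC) for i,x,y in((a,u,v),(b,u2,v2))]
print((u,v),(u2,v2),'crop origin -60,-50, x4')
cv2.imwrite('pics/c2.png',cv2.resize(np.hstack(o),(800,333)))
```

```text
6.4167 [ 0.6558 -0.0425  0.0991] [ 3.1412  0.0001 -1.2732] 0.017823302548885672 [-0.6664  0.3786 -0.7117]
tip pred [0.6203 0.0732 0.0861]
scene [265.1939 219.2398]
top [242.4173 155.5636]
(np.int64(265), np.int64(219)) (np.int64(242), np.int64(155)) crop origin -60,-50, x4
```

View pics/c2.png

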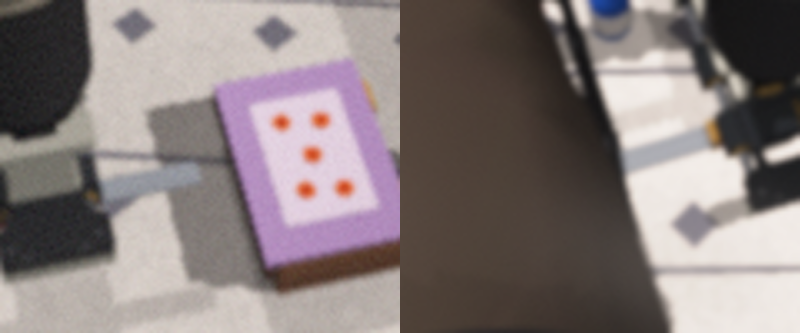

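Emit:
{"method": "arm_command", "body": {
  "motion": [
    [[0, 3, 10], [0, 0, 0.2], 0],
    [[0, 4, 16], [0, 0, 0], 0],
    [[0, 0, 8], [0, 0, 0], 0],
    [[0, 0, 2], [0, 0, 0], 0],
    [[-5, 0, 0], [0, 0, 0], 0],
    [[-8, 0, 0], [0, 0, 0], 0],
    [[-6, 0, 0], [0, 0, 0], 0],
    [[-4, 0, 0], [0, 0, 0], 0],
    [[0, 0, 0], [0, 0, 0], 0],
    [[0, 0, 0], [0, 0, 0], 0]
  ]
}}

```text
t: 7.35
eef_pos: [0.6428, -0.0226, 0.0636]
ee_rot: [-3.141, -0.0, -1.276]
force: [-0.0, -0.0, -0.5]
width: 0.0176
```

```bash
cat > st.py <<'E'
from m import *
s=arm.get_state();p=s['eef_pos'];r=s['ee_rot'];rm=R.from_euler('xyz',r).as_matrix()
yb=np.radians(106.86);xd=np.array([np.cos(yb),np.sin(yb)]);yd=np.array([-xd[1],xd[0]]);o=np.array([.6047,.1019])+.067*xd
def loc(P): d=P[:2]-o; return np.array([d@xd,d@yd,P[2]])*1e3
print(s['t'],'tcp',p,r,'loc',loc(p),'tip loc',loc(p+rm@[-.121,0,.013]),'F',s['force'],'M',s['moment'],s['width'])
E
python3 st.py
```

```text
7.35 tcp [ 0.6428 -0.0226  0.0636] [-3.1407 -0.0001 -1.2763] loc [-197.2228   -0.3251   63.6254] tip loc [-76.2241  -0.306   50.6136] F [-0.013  -0.0406 -0.4898] M [ 0.0628 -0.0947  0.0105] 0.01757723104511065
```

Emit:
{"method": "arm_command", "body": {
  "motion": [
    [[-3, 0, 0.5], [0, 0, 0], 0],
    [[-4, 0, 0], [0, 0, 0], 0],
    [[-4, 0, 0], [0, 0, 0], 0],
    [[-4, 0, 0], [0, 0, 0], 0],
    [[-3, 0, 0], [0, 0, 0], 0],
    [[0, 0, 0], [0, 0, 0], 0],
    [[0, 0, 0], [0, 0, 0], 0]
  ]
}}

```text
t: 7.93
eef_pos: [0.6373, -0.0058, 0.0626]
ee_rot: [-3.142, -0.0, -1.277]
force: [0.5, -0.2, -0.4]
width: 0.0174
```

Run:
```python
from st import *
a=grab('scene','s2');b=grab('top','t2')
P=p+rm@[-.121,0,.013]
print(proj('scene',P,Tcw('scene')))
u,v=proj('scene',P,Tcw('scene')).astype(int)
cv2.imwrite('pics/c3.png',cv2.resize(a[v-40:v+40,u-60:u+60,::-1],(720,480),interpolation=cv2.INTER_CUBIC))
```

```text
7.9333 tcp [ 0.6373 -0.0058  0.0626] [-3.1415 -0.     -1.2769] loc [-179.5395   -0.002    62.5994] tip loc [-58.5396  -0.0423  49.598 ] F [ 0.451  -0.2013 -0.4416] M [ 0.0502 -0.0268 -0.013 ] 0.017374787107381412
[279.1768 221.0034]
```

View pics/c3.png

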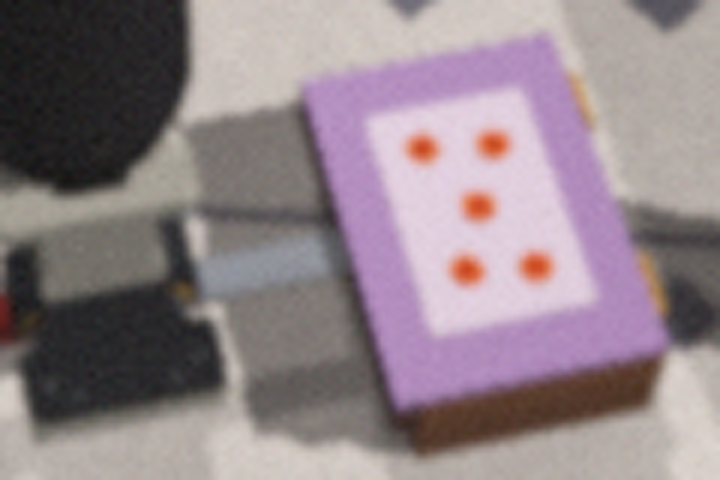

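Blade and lip line up in the picture, with the tip about 8.5 mm under the lip and no contact force. Starting to lever.

Emit:
{"method": "arm_command", "body": {
  "motion": [
    [[0, 0, -1.5], [0, 0, 0], 0],
    [[0, 0, -2], [0, 0, 0], 0],
    [[-1.1, 0, -4.4], [0, 0, 0], 0],
    [[-1.1, 0, -4.4], [0, 0, 0], 0],
    [[-1.1, 0, -4.4], [0, 0, 0], 0],
    [[-1.1, 0, -4.4], [0, 0, 0], 0],
    [[-1.1, 0, -4.4], [0, 0, 0], 0],
    [[0, 0, 0], [0, 0, 0], 0]
  ]
}}

```text
t: 8.7
eef_pos: [0.6361, -0.0005, 0.0893]
ee_rot: [-3.14, -0.0, -1.277]
force: [-0.7, -0.6, -1.9]
width: 0.0176
```

Run:
```python
from st import *
a=grab('scene','s3')
P=p+rm@[-.121,0,.013]
u,v=proj('scene',P,Tcw('scene')).astype(int);print(u,v)
cv2.imwrite('pics/c4.png',cv2.resize(a[v-50:v+50,u-60:u+60,::-1],(600,500),interpolation=cv2.INTER_CUBIC))
```

```text
8.7 tcp [ 0.6361 -0.0005  0.0893] [-3.1402 -0.0001 -1.2769] loc [-174.086    -0.376    89.3245] tip loc [-53.0871  -0.4386  76.3138] F [-0.6801 -0.6335 -1.9015] M [-0.1808  0.0456  0.0468] 0.017621376059137772
281 215
```

View pics/c4.png

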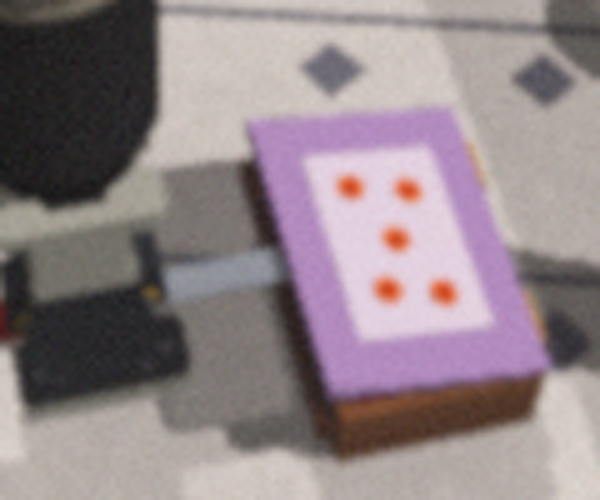

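The lid has lifted by about 0.2 rad, with roughly 1.5 N on the blade. Carrying on along the arc.

Emit:
{"method": "arm_command", "body": {
  "motion": [
    [[-1.8, 0, -4], [0, 0, 0], 0],
    [[-1.8, 0, -4], [0, 0, 0], 0],
    [[-1.8, 0, -4], [0, 0, 0], 0],
    [[-1.8, 0, -4], [0, 0, 0], 0],
    [[-1.8, 0, -4], [0, 0, 0], 0],
    [[-2.4, 0, -3.5], [0, 0, 0], 0],
    [[-2.4, 0, -3.5], [0, 0, 0], 0],
    [[-2.4, 0, -3.5], [0, 0, 0], 0],
    [[-2.4, 0, -3.5], [0, 0, 0], 0],
    [[-2.4, 0, -3.5], [0, 0, 0], 0],
    [[-2.7, 0, -3.2], [0, 0, 0], 0],
    [[-2.7, 0, -3.2], [0, 0, 0], 0],
    [[-2.7, 0, -3.2], [0, 0, 0], 0],
    [[-2.7, 0, -3.2], [0, 0, 0], 0],
    [[-2.7, 0, -3.2], [0, 0, 0], 0],
    [[0, 0, 0], [0, 0, 0], 0]
  ]
}}

```text
t: 10.08
eef_pos: [0.6258, 0.0329, 0.1422]
ee_rot: [-3.141, 0.0, -1.277]
force: [0.4, -0.3, -1.1]
width: 0.0177
```

Run:
```python
from st import *
a=grab('scene','s4')
P=p+rm@[-.121,0,.013]
u,v=proj('scene',P,Tcw('scene')).astype(int);print(u,v)
cv2.imwrite('pics/c5.png',cv2.resize(a[v-60:v+60,u-70:u+70,::-1],(700,600),interpolation=cv2.INTER_CUBIC))
```

```text
10.0833 tcp [0.6258 0.0329 0.1422] [-3.1409  0.0002 -1.2768] loc [-139.1797   -0.1937  142.2495] tip loc [-18.1772  -0.2413 129.2729] F [ 0.4489 -0.3308 -1.0826] M [-0.0397 -0.0337 -0.015 ] 0.017653743158470868
296 202
```

View pics/c5.png

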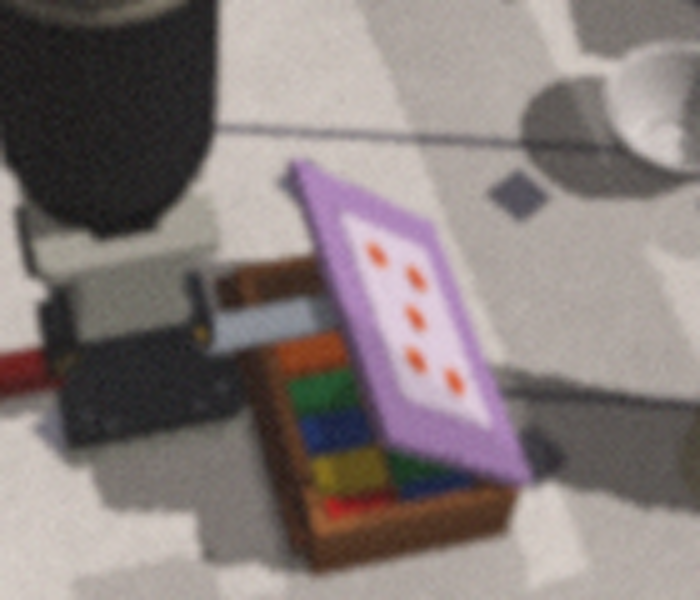

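The lid is at about 0.8 rad on the blade tip, and the knife has not slipped. Continuing past upright.

Emit:
{"method": "arm_command", "body": {
  "motion": [
    [[-3.3, 0, -2.6], [0, 0, 0], 0],
    [[-3.3, 0, -2.6], [0, 0, 0], 0],
    [[-3.3, 0, -2.6], [0, 0, 0], 0],
    [[-3.3, 0, -2.6], [0, 0, 0], 0],
    [[-3.3, 0, -2.6], [0, 0, 0], 0],
    [[-3.7, 0, -1.9], [0, 0, 0], 0],
    [[-3.7, 0, -1.9], [0, 0, 0], 0],
    [[-3.7, 0, -1.9], [0, 0, 0], 0],
    [[-3.7, 0, -1.9], [0, 0, 0], 0],
    [[-3.7, 0, -1.9], [0, 0, 0], 0],
    [[-4, 0, -1.1], [0, 0, 0], 0],
    [[-4, 0, -1.1], [0, 0, 0], 0],
    [[-4, 0, -1.1], [0, 0, 0], 0],
    [[-4, 0, -1.1], [0, 0, 0], 0],
    [[-4, 0, -1.1], [0, 0, 0], 0],
    [[0, 0, 0], [0, 0, 0], 0]
  ]
}}

```text
t: 11.47
eef_pos: [0.6098, 0.0857, 0.1698]
ee_rot: [-3.141, 0.0, -1.277]
force: [-0.5, 0.5, -0.5]
width: 0.0175
```

Emit:
{"method": "arm_command", "body": {
  "motion": [
    [[-3, 0, -0.3], [0, 0, 0], 0],
    [[-3, 0, -0.3], [0, 0, 0], 0],
    [[-3, 0, -0.3], [0, 0, 0], 0],
    [[-3, 0, -0.3], [0, 0, 0], 0],
    [[-3, 0, -0.3], [0, 0, 0], 0],
    [[-3, 0, 0], [0, 0, 0], 0],
    [[-3, 0, 0], [0, 0, 0], 0],
    [[-3, 0, 0.4], [0, 0, 0], 0],
    [[-3, 0, 0.4], [0, 0, 0], 0],
    [[-3, 0, 0.4], [0, 0, 0], 0],
    [[-3, 0, 0.4], [0, 0, 0], 0],
    [[-3, 0, 0.4], [0, 0, 0], 0],
    [[0, 0, 0], [0, 0, 0], 0],
    [[0, 0, 0], [0, 0, 0], 0]
  ]
}}

```text
t: 12.63
eef_pos: [0.5993, 0.1196, 0.1689]
ee_rot: [3.141, 0.0, -1.277]
force: [0.1, 1.0, -0.5]
width: 0.0179
```

Run:
```python
from st import *
a=grab('scene','s5')
P=p+rm@[-.121,0,.013]
u,v=proj('scene',P,Tcw('scene')).astype(int);print(u,v)
cv2.imwrite('pics/c6.png',cv2.resize(a[v-80:v+80,u-90:u+90,::-1],(675,600),interpolation=cv2.INTER_CUBIC))
```

```text
12.6333 tcp [0.5993 0.1196 0.1689] [ 3.1413  0.0002 -1.277 ] loc [-48.4611   0.0643 168.8987] tip loc [ 72.5411   0.0066 155.9193] F [ 0.1439  1.0402 -0.4816] M [0.0799 0.0151 0.0129] 0.017854117589185172
331 189
```

View pics/c6.png

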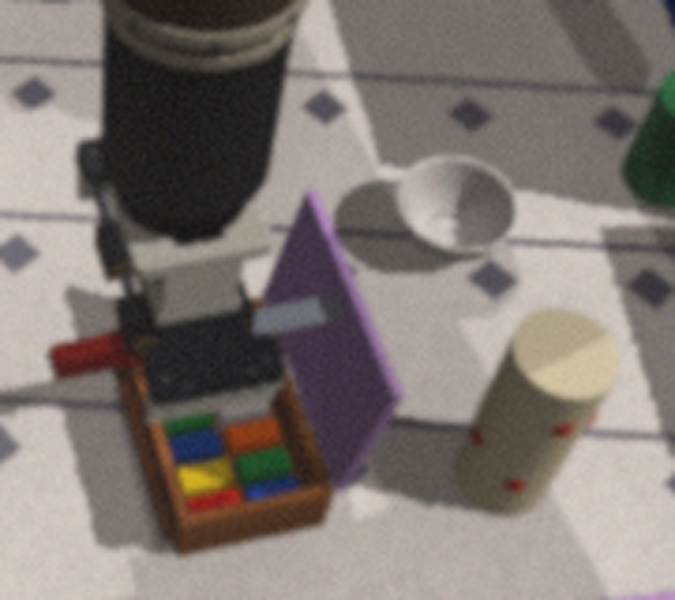

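The lid leans at about 1.74 rad on the blade tip. I'm backing the blade straight out, then travelling back to the tile.

Emit:
{"method": "arm_command", "body": {
  "motion": [
    [[3, 0, 0], [0, 0, 0], 0],
    [[8, 0, 0], [0, 0, 0], 0],
    [[16, 0, 0], [0, 0, 0], 0],
    [[25, 0, 0], [0, 0, 0], 0],
    [[30, 0, 0], [0, 0, 0], 0],
    [[30, 0, 0], [0, 0, 0], 0],
    [[25, 0, 0], [0, 0, 0], 0],
    [[16, 0, 0], [0, 0, 0], 0],
    [[8, 0, 0], [0, 0, 0], 0],
    [[4, 0, 0], [0, 0, 0], 0],
    [[0, 0, 0], [0, 0, 0], 0]
  ]
}}

```text
t: 13.6
eef_pos: [0.6471, -0.0395, 0.1688]
ee_rot: [3.141, 0.0, -1.279]
force: [-0.5, 0.4, -1.0]
width: 0.0176
```

Emit:
{"method": "arm_command", "body": {
  "motion": [
    [[11.6, 4.8, 0], [0, 0, 2.6], 0],
    [[23.2, 9.6, 0], [0, 0, 5.2], 0],
    [[23.2, 9.6, 0], [0, 0, 5.2], 0],
    [[23.2, 9.6, 0], [0, 0, 5.2], 0],
    [[23.2, 9.6, 0], [0, 0, 5.2], 0],
    [[23.2, 9.6, 0], [0, 0, 5.2], 0],
    [[23.2, 9.6, 0], [0, 0, 5.2], 0],
    [[23.2, 9.6, 0], [0, 0, 5.2], 0],
    [[23.2, 9.6, 0], [0, 0, 5.2], 0],
    [[23.2, 9.6, 0], [0, 0, 5.2], 0],
    [[11.6, 4.8, 0], [0, 0, 2.6], 0],
    [[0, 0, 0], [0, 0, 0], 0],
    [[0, 0, 0], [0, 0, 0], 0]
  ]
}}

```text
t: 14.68
eef_pos: [0.5288, -0.25, 0.1695]
ee_rot: [-3.141, 0.0, -2.184]
force: [0.2, 0.0, -0.6]
width: 0.0175
```

Run:
```python
from st import *
t=np.array([.5204,-.2446,.029]);print('to go tool mm',rm.T@(t-p)*1e3,'turn z deg',-np.degrees(-2.181-r[2]))
a=grab('scene','s6');b=grab('top','t6')
P=p+rm@[-.121,0,.013]
for n in('scene','top'):print(proj(n,P,Tcw(n)),proj(n,p+rm@[.074,0,.013],Tcw(n)))
c=lambda i,x0,y0:cv2.resize(i[y0:y0+170,x0:x0+230,::-1],(400,296),interpolation=cv2.INTER_CUBIC)
cv2.imwrite('pics/c7.png',np.vstack([c(a,150,110),c(a,90,130),])if 0 else np.hstack([c(a,110,110),c(b,170,100)]))
```

```text
14.6833 tcp [ 0.5288 -0.25    0.1695] [-3.1409  0.0005 -2.184 ] loc [-381.7962  174.7229  169.5197] tip loc [-307.2981   79.3681  156.5778] F [ 0.1853  0.0057 -0.5866] M [ 0.1256 -0.1607  0.0537] 0.017516082861552144
to go tool mm [  0.4462  10.0883 140.5126] turn z deg -0.174132350262851
[175.8425 192.1083] [126.1429 154.4978]
[335.2649 152.7332] [408.1591 197.6523]
```

View pics/c7.png

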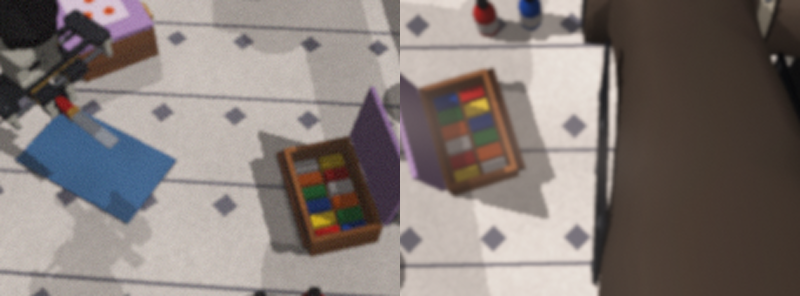

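Emit:
{"method": "arm_command", "body": {
  "motion": [
    [[0, 3, 12], [0, 0, 0], 0],
    [[0, 4, 25], [0, 0, 0], 0],
    [[0, 3, 30], [0, 0, 0], 0],
    [[0, 0, 30], [0, 0, 0], 0],
    [[0, 0, 20], [0, 0, 0], 0],
    [[0, 0, 10], [0, 0, 0], 0],
    [[0, 0, 5], [0, 0, 0], 0],
    [[0, 0, 3], [0, 0, 0], 0],
    [[0, 0, 2], [0, 0, 0], 0],
    [[0, 0, 0], [0, 0, 0], 0],
    [[0, 0, 0], [0, 0, 0], 0]
  ]
}}

```text
t: 15.7
eef_pos: [0.5214, -0.2448, 0.0331]
ee_rot: [-3.14, 0.001, -2.185]
force: [0.1, -0.1, -0.3]
width: 0.0178
```

```bash
python3 st.py
```

```text
15.7 tcp [ 0.5214 -0.2448  0.0331] [-3.14    0.0008 -2.1846] loc [-374.6116  180.2265   33.0985] tip loc [-300.1763   84.8182   20.1896] F [ 0.098  -0.1251 -0.3109] M [ 0.0846 -0.1183  0.0238] 0.017799040987760653
```

Emit:
{"method": "arm_command", "body": {
  "motion": [
    [[0, 0, 1], [0, 0, 0], 0],
    [[0, 0, 1], [0, 0, 0], 0],
    [[0, 0, 0.8], [0, 0, 0], 0],
    [[0, 0, 0], [0, 0, 0], 0],
    [[0, 0, 0], [0, 0, 0], 0]
  ]
}}

```text
t: 16.12
eef_pos: [0.5206, -0.2447, 0.0293]
ee_rot: [3.142, -0.0, -2.185]
force: [0.5, 0.1, -1.8]
width: 0.0178
```

```bash
python3 st.py
```

```text
16.1167 tcp [ 0.5206 -0.2447  0.0293] [ 3.1416 -0.     -2.1849] loc [-374.3386  180.9751   29.2911] tip loc [-299.919    85.5674   16.2873] F [ 0.4935  0.0627 -1.8345] M [ 0.1175 -0.0875  0.0721] 0.01777487973912829
```

Emit:
{"method": "arm_command", "body": {
  "motion": [
    [[0, 0, 0.5], [0, 0, 0], 0],
    [[0, 0, 0], [0, 0, 0], 0],
    [[0, 0, 0], [0, 0, 0], 0]
  ]
}}

```text
t: 16.37
eef_pos: [0.5207, -0.2447, 0.029]
ee_rot: [-3.141, 0.0, -2.185]
force: [-0.6, 0.4, 3.4]
width: 0.0174
```

```bash
python3 st.py
```

```text
16.3667 tcp [ 0.5207 -0.2447  0.029 ] [-3.1414  0.     -2.1848] loc [-374.3795  180.8867   29.0253] tip loc [-299.9549   85.4821   16.0269] F [-0.6135  0.4057  3.4004] M [0.2843 0.3683 0.0083] 0.017352930089270375
```

Contact with the tile shows at +3.4 N, at the same height as the pick-up. Releasing gently and rising.

Emit:
{"method": "arm_command", "body": {
  "motion": [
    [[0, 0, 0], [0, 0, 0], 0.25],
    [[0, 0, 0], [0, 0, 0], 0.3],
    [[0, 0, 0], [0, 0, 0], 0.4],
    [[0, 0, 0], [0, 0, 0], 0.6],
    [[0, 0, 0], [0, 0, 0], 0.6],
    [[0, 0, 0], [0, 0, 0], 0.6],
    [[0, 0, 0], [0, 0, 0], 0.6],
    [[0, 0, 0], [0, 0, 0], 0.6]
  ]
}}

```text
t: 17.03
eef_pos: [0.5207, -0.2447, 0.0287]
ee_rot: [-3.142, 0.0, -2.185]
force: [1.1, -0.2, 0.8]
width: 0.052
```

Emit:
{"method": "arm_command", "body": {
  "motion": [
    [[0, 0, -3], [0, 0, 0], 0.6],
    [[0, 0, -8], [0, 0, 0], 0.6],
    [[0, 0, -15], [0, 0, 0], 0.6],
    [[0, 0, -25], [0, 0, 0], 0.6],
    [[0, 0, -35], [0, 0, 0], 0.6],
    [[0, 0, -40], [0, 0, 0], 0.6],
    [[-10, 0, -40], [0, 0, 0], 0.6],
    [[-30, 0, -30], [0, 0, 0], 0.6],
    [[-30, 0, -10], [0, 0, 0], 0.6],
    [[0, 0, 0], [0, 0, 0], 0.6],
    [[0, 0, 0], [0, 0, 0], 0.6]
  ]
}}

```text
t: 17.95
eef_pos: [0.5615, -0.1868, 0.2359]
ee_rot: [-3.14, 0.002, -2.183]
force: [-0.5, -0.4, -0.5]
width: 0.0521
```

Run:
```python
from st import *
a=grab('scene','s7');w=grab('wrist','w7')
cv2.imwrite('pics/c8.png',np.hstack([cv2.resize(x[:,:,::-1],(400,300),interpolation=cv2.INTER_AREA) for x in(a,w)]))
```

```text
17.95 tcp [ 0.5615 -0.1868  0.2359] [-3.1395  0.0016 -2.1829] loc [-330.7501  125.0296  235.9057] tip loc [-256.1529   29.7334  223.1038] F [-0.5259 -0.4382 -0.5069] M [ 0.063  -0.0061  0.017 ] 0.05213938179221994
```

View pics/c8.png

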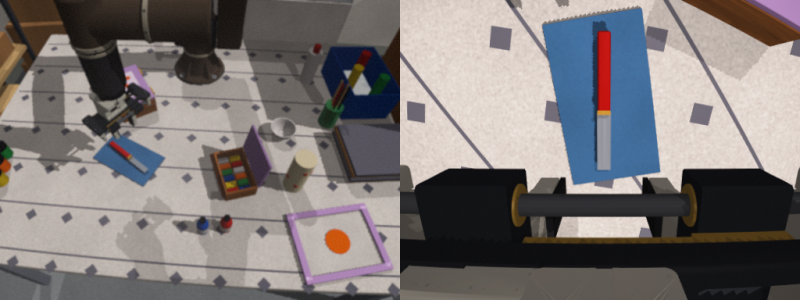

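The knife lies flat on the tile, at wrist (603,100) in the combined picture. The lid leans back at scene (258,155), and the bystanders stand where they were.

```bash
python3 -c "
from station import arm
print(arm.job_done(), arm.get_state()['t'])"
```

```text
the job is handed in; nothing more can be done
the job is handed in; nothing more can be done
```

The job is done and handed in at about 18 s of the 58 s allowed. I picked up the palette knife from the tile and slid its blade about 8.5 mm into the slot. The lid went up on the blade tip alone to about 1.74 rad, just past upright. I then backed the blade out and laid the knife back on the tile where it had been.

**Last checks:**
- **Lid:** it stayed leaning back after the blade was withdrawn.
- **Knife:** it lies flat on the tile. It was set down with about 3.4 N of contact before I opened the fingers.
- **Bystanders:** the bottles, bowl and vase look unmoved in the last picture, and the gripper was clear of everything. I judged this by eye and did not measure it.
- **Forces:** every reading at the end of a move was under 4 N.

**What disagreed:**
- **Camera heights:** the top and scene cameras together put the lid about 8 mm and the tile about 5 mm too low. I used the wrist camera for positions and the given sizes for heights.
- **Pictures:** I viewed 11, one over the budget of 10.

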